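# Fit the transport lock pin in a microscope stage

### The job

Lock the microscope stage for transport: take the red-handled lock pin from its white rest, set its tip on the plate at one end of the slot in the black stage unit, and slide it along the slot, pressing only lightly with a few newtons, until it drops into the blind lock hole. Send it fully home, upright with its collar down on the cover, and let go. Never push hard on the stage (20 N at the most), and leave the well plate, the objective and the slide box where they are.

Things in the scene. Friction and masses are not known exactly. Their poses are not given: they have to be found in the camera images.
- pin: loose red-handled lock pin, upright. Origin: centre of the tip's flat end, z up along the pin. Steel shank 8 mm dia, 16 mm long (tip chamfered to 6 mm dia over the lowest 1.5 mm); steel collar 22 mm dia from 16 to 20 mm above the origin; red square handle 16 x 16 mm from 20 to 56 mm, its flats facing the pin's x and y axes. About 50 g.
- pin_tip (a point): centre of the flat end of the pin's tip (same point as the pin's origin), z up along the pin
- pin_rest: fixed white block 50 x 50 x 22 mm; origin at the centre of its underside. The pin stands loosely in its round hole (12 mm diameter, at the block's centre) with the collar on the block's top.
- stage: fixed black microscope stage unit, a housing 120 (x) x 200 (y) x 50 mm tall; origin at the centre of its underside. A control knob sticks out 34 mm more at its +y end. Its cover, 4 mm thick, top 50 mm above the origin, has a straight slot along y and a round glass window beside it.
- slot_mid (a point): middle of the slot, level with the cover's top face (32 mm toward -x from the stage's centre); y runs along the slot, x across it, z up. Slot 13 mm wide, 76 mm long. Pin home: collar on the cover, tip 16 mm below this level; anywhere but in the hole the tip stops at about 11 mm or higher.
- plate_mid (a point): point on the top face of the dark steel plate under the slot, below slot_mid by 4.5 mm (axes alike). The plate is sprung: it yields straight down from about 2.5 N, 1 N more per mm, to a hard stop at 6 mm (8.5 N); it does not shift sideways. It has one unmarked blind hole, 10.5 mm dia, 16 mm deep, on the slot's centre line, at an unknown place up to 24 mm from the middle either way.
- wellplate: loose clear 24-well plate 86 x 128 x 14 mm with white and red wells, flat on the bench; origin at the centre of its underside. Leave alone.
- objective: loose steel microscope objective standing upright, 30 mm diameter, 50 mm tall; origin at the centre of its underside. Leave alone.
- slidebox: loose blue slide box with white lid, 85 x 100 x 33 mm; origin at the centre of its underside. Leave alone.
There are look-alikes about, which are no part of the job. There is more than one size of the pin; the job needs the smaller.

How it is judged:
By the outcome, as a careful person would: the job done as asked, in the order asked, and still so for the second after the job is handed in, with the robot touching nothing.
It also fails if it takes over 51 s, if anything falls off the work surface, if the arm or the gripper's body presses on something with over 40 N, if the wrist force passes 120 N, or if a joint passes its speed limit or range.

### The arm

A 7-joint arm with a two-finger parallel gripper is mounted at the origin on the work surface. World frame = base frame: x ahead of the robot, y to its left, z up, the work surface at z = 0. Lengths are in m, angles in rad, forces in N, time in s.
With the tool pointing down it reaches from about 0.425 to 0.875 m from the base axis. Payload 4.7 kg.
Tool frame: the origin (TCP) lies on the centre line of the jaws, within the pads' length; the fingertips stand 11 mm ahead of it and the grasp point (between the pads) lies 8 mm behind it; z points along the fingers, y is the line along which they close (so a half turn about z gives the same grasp; the last joint's range is limited). The gripper opens to 85 mm and grips with 20 to 120 N. Pads are 22 mm wide; open, the fingers measure 114 mm over their backs; the gripper's body (76 mm by 85 mm) begins 54 mm behind the grasp point. The pads swing forward as they close: fully open they stand 13 mm farther back than shut.
Start: joints at [-1.131, 0.321, -0.07, 1.45, 0.023, 1.371, -0.057], TCP at [0.269, 0.592, 0.242] pointing down, gripper open.
Joint ranges: [-2.86, 2.86], [-0.3, 2.09], [-1.38, 1.24], [0.06, 2.45], [-1.56, 4.7], [0.09, 2.05], [-2.69, 2.69]. Speed limits (rad/s): [2.57, 2.57, 3.14, 3.14, 3.14, 3.14, 3.14].

### API

Orientations are given as a unit quaternion [w, x, y, z].
In Python, from bench import ctrl gives the robot as it stands.
- The arm moves only by the shell command python3 -m creep 'ROWS' [OPENING] [FORCE]. ROWS is JSON, a list of rows, each an object with "delta_pos": the shift along the tool's x, y, z in m, a list of three; "rotation": the turn, a rotation vector about the tool's x, y, z in degrees, a list of three. In form: [{"delta_pos": [tx, ty, tz], "rotation": [rx, ry, rz]}, ...]. A call has exactly 10 rows; each row shifts and turns the commanded pose from where the row before left it, along the tool's axes as they then stand; what a row does not reach is not made up. A row lasts 1/12 s, in which the tool goes at most 41.7 mm and 7.16 degrees, less where a joint would pass 70% of its speed; a pose out of reach is approached as far as the arm can. A call is refused whole if a number of a shift passes 0.0417 or a number of a turn 7.16, either way. A call with a gripper value outside its range is refused whole. OPENING is the closure, from 0 (fully open) to 1 (shut), set as the call begins (- or left out, the last holds). The fingers move at their own pace and stop on an object; FORCE is the grip in N (left out, the last holds). Time passes only in rows, so rows that do not move let the fingers close, or fill a call up. It gives the time, the measured TCP pose, the force, the opening and the grip force at its end, in the units of the state.
- ctrl.read_state(): the state, without advancing time (a new reading comes with each control period).
- ctrl.get_image(name): name is "side" or "top" or "wrist"; returns the picture (384x512x3 uint8, red, green, blue); there is no depth.
- ctrl.calibration(name): a dict with "vertical_fov" (degrees; the focal length in pixels is half the picture's height over the tangent of half this angle, whatever the lens; pixels are square), "cx", "cy" (the principal point, pixels), "R" (3x3) and "t" (3): a world point X has camera coordinates R X + t; the wrist camera has in their place "tool_from_camera" (4x4, takes a point from camera to tool coordinates, whose origin is the TCP and whose axes are the flange's). Camera axes: x right, y down, z forward; pixel columns grow to the right and rows downward; lengths in m; the calibration is good to about 2 mm. The wrist camera is an equidistant fisheye: a pixel r from the principal point sees the ray r / f radians off the axis. A picture is of the moment at which its call begins: read the wrist's pose just before it. calibration takes no time and is no camera call.
- ctrl.hand_in(): hands the job in; it is judged then, once.
The state is a dict: "clock": time; "qpos": joint angles; "dq": joint speeds; "effort": joint torques, N m; "eef_pos": TCP position; "tool_rot": TCP orientation; "ft_force": force on the tool from outside, world axes, zero at the start; "moment": the same for the moment, N m; "gripper_width": finger opening in m; "finger_force": force on a finger pad.
Only numpy, scipy, OpenCV 4.12 (cv2) and the standard library are available. Lean on these libraries where they do the work, as an engineer would, in place of code of your own. Each camera call takes 0.05 s, during which the arm holds its last target. There are 200 camera calls.

## Working session

There is one attempt and no reset: what is moved stays moved. The work goes in short steps, Python scripts to look and compute and a shell command to move; the robot and the scene stay as the last step left them, time stands still between calls to the robot, and variables do not carry over. Pictures are saved under pics/ and viewed, at most 10 in all, crops included, and the job is handed in when it is done.

```bash
ls; mkdir -p pics
python3 - <<'E'
from bench import ctrl
import cv2
s=ctrl.read_state();print({k:s[k] for k in('clock','eef_pos','tool_rot','gripper_width','ft_force')})
for n in('top','side','wrist'):
    cv2.imwrite(f'pics/{n}0.png',cv2.cvtColor(ctrl.get_image(n),cv2.COLOR_RGB2BGR)); print(n,ctrl.calibration(n))
a=[cv2.imread(f'pics/{n}0.png') for n in('top','side')]
cv2.imwrite('pics/top0b.png',cv2.resize(a[0],(800,600),interpolation=cv2.INTER_CUBIC))
E
```

```text
pics
{'clock': 0.0, 'eef_pos': array([0.26832251, 0.59145343, 0.24119853]), 'tool_rot': array([-1.61277088e-04,  2.11310753e-01,  9.77418438e-01, -9.67967327e-04]), 'gripper_width': 0.085257830396266, 'ft_force': array([ 0.03077448, -0.3846966 ,  0.47355959])}
top {'vertical_fov': 54.546448700354304, 'cx': 259.18830947709597, 'cy': 191.2756811011416, 'R': array([[ 5.58520611e-03, -9.99983447e-01,  1.38212590e-03],
       [-9.78743173e-01, -5.74992594e-03, -2.05009119e-01],
       [ 2.05013673e-01, -2.07728102e-04, -9.78759087e-01]]), 't': array([0.07821983, 0.57331398, 0.84398894])}
side {'vertical_fov': 47.86957625571537, 'cx': 257.1228470516284, 'cy': 193.3987376749696, 'R': array([[ 0.9984266 , -0.05265198,  0.01928949],
       [-0.01681209, -0.60925191, -0.7927985 ],
       [ 0.05349457,  0.79122682, -0.6091785 ]]), 't': array([-0.58365693,  0.13557655,  0.94842021])}
wrist {'vertical_fov': 65.70646984690485, 'cx': 253.38556918918047, 'cy': 192.87710714211454, 'tool_from_camera': array([[-1.58743570e-04, -9.64340519e-01, -2.64664575e-01,
         6.70240923e-02],
       [ 9.99999974e-01, -1.10398609e-04, -1.97539523e-04,
         5.01307551e-04],
       [ 1.61276765e-04, -2.64664600e-01,  9.64340512e-01,
        -1.32952321e-01],
       [ 0.00000000e+00,  0.00000000e+00,  0.00000000e+00,
         1.00000000e+00]])}
```

View pics/top0b.png

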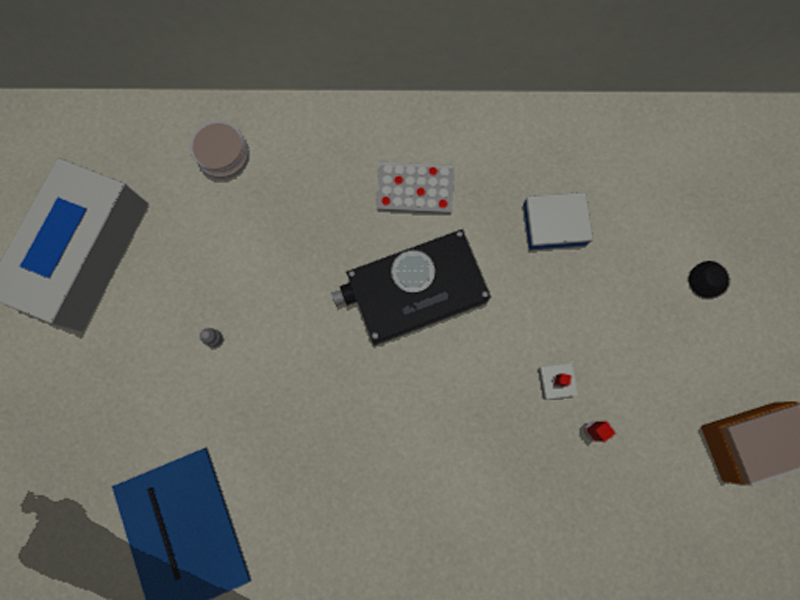

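View pics/side0.png

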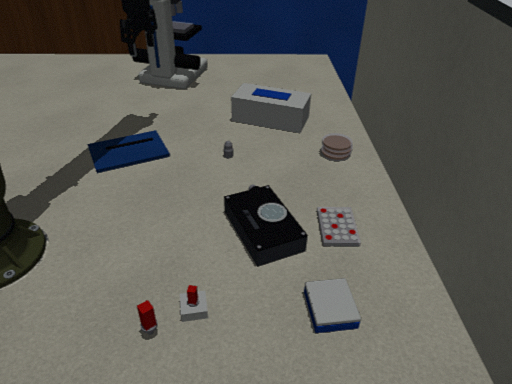

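The top view shows the pin in its rest near (563,380), with a bigger look-alike at (600,431). The stage slot runs from (404,310) to (448,295), and the knob is at (343,296), which is the +y end.

```bash
cat > h.py <<'E'
from bench import ctrl
import numpy as np, cv2
from scipy.spatial.transform import Rotation as R
def ray(n,u,v,s=None):
    c=ctrl.calibration(n); f=192/np.tan(np.radians(c['vertical_fov']/2))
    x,y=(u-c['cx']),(v-c['cy'])
    if n=='wrist':
        r=np.hypot(x,y);th=r/f; d=np.array([np.sin(th)*x/r,np.sin(th)*y/r,np.cos(th)])
        T=c['tool_from_camera'];q=np.array(s['tool_rot']);Rw=R.from_quat(q[[1,2,3,0]]).as_matrix()
        return Rw@T[:3,3]+s['eef_pos'],Rw@T[:3,:3]@d
    return -c['R'].T@c['t'], c['R'].T@np.array([x/f,y/f,1])
def at(n,u,v,z,s=None):
    o,d=ray(n,u,v,s); return o+d*(z-o[2])/d[2]
def snap(n,name,crop=None,k=1):
    s=ctrl.read_state(); im=cv2.cvtColor(ctrl.get_image(n),cv2.COLOR_RGB2BGR); cv2.imwrite('pics/full_'+name,im)
    if crop: x0,y0,x1,y1=crop; im=im[y0:y1,x0:x1]
    cv2.imwrite('pics/'+name,cv2.resize(im,None,fx=k,fy=k,interpolation=cv2.INTER_CUBIC)); return s
def totool(p,s):
    q=np.array(s['tool_rot']); return R.from_quat(q[[1,2,3,0]]).inv().apply(np.array(p)-s['eef_pos'])
def axes(s):
    q=np.array(s['tool_rot']); return R.from_quat(q[[1,2,3,0]]).as_matrix()
E
python3 - <<'E'
from h import *
np.set_printoptions(precision=4,suppress=True)
k=1/1.5625
for nm,u,v,z in[('pin top',564,380,.062),('big top',601,431,.07),('rest tl',541,370,.022),('rest tr',572,366,.022),('rest br',576,396,.022),('rest bl',546,398,.022),('slotA',404,310,.05),('slotB',448,295,.05),('s1',351,273,.05),('s2',460,235,.05),('s3',485,295,.05),('s4',375,336,.05),('wellplate',415,188,.014)]:
    print(nm,at('top',u*k,v*k,z))
print('side pin top',at('side',193,288,.062))
s=ctrl.read_state();print(axes(s))
print(s['clock'])
E
```

```text
pin top [ 0.449  -0.1584  0.062 ]
big top [ 0.3746 -0.2067  0.07  ]
rest tl [ 0.4673 -0.1338  0.022 ]
rest tr [ 0.4738 -0.1831  0.022 ]
rest br [ 0.4271 -0.1868  0.022 ]
rest bl [ 0.4237 -0.1398  0.022 ]
slotA [0.557  0.0829 0.05  ]
slotB [0.5814 0.0139 0.05  ]
s1 [0.6162 0.1672 0.05  ]
s2 [ 0.6801 -0.0063  0.05  ]
s3 [ 0.5818 -0.0442  0.05  ]
s4 [0.5158 0.1276 0.05  ]
wellplate [0.775  0.0655 0.014 ]
side pin top [ 0.455  -0.1607  0.062 ]
[[-0.9107  0.413  -0.0005]
 [ 0.413   0.9107 -0.0014]
 [-0.0001 -0.0015 -1.    ]]
0.15
```

```bash
python3 -m creep '[{"delta_pos":[-0.039,-0.0085,0.004],"rotation":[0,0,4.2]},{"delta_pos":[-0.039,-0.0085,0.004],"rotation":[0,0,4.2]},{"delta_pos":[-0.039,-0.0085,0.004],"rotation":[0,0,4.2]},{"delta_pos":[-0.039,-0.0085,0.004],"rotation":[0,0,4.2]},{"delta_pos":[-0.039,-0.0085,0.004],"rotation":[0,0,4.2]},{"delta_pos":[-0.039,-0.0085,0.004],"rotation":[0,0,4.2]},{"delta_pos":[-0.039,-0.0085,0.004],"rotation":[0,0,4.2]},{"delta_pos":[-0.039,-0.0085,0.004],"rotation":[0,0,4.2]},{"delta_pos":[-0.039,-0.0085,0.004],"rotation":[0,0,4.2]},{"delta_pos":[-0.039,-0.0085,0.004],"rotation":[0,0,4.2]}]' 0.3
python3 -m creep '[{"delta_pos":[-0.039,-0.0085,0.004],"rotation":[0,0,4.2]},{"delta_pos":[-0.039,-0.0085,0.004],"rotation":[0,0,4.2]},{"delta_pos":[-0.039,-0.0085,0.004],"rotation":[0,0,4.2]},{"delta_pos":[-0.039,-0.0085,0.004],"rotation":[0,0,4.2]},{"delta_pos":[-0.039,-0.0085,0.004],"rotation":[0,0,4.2]},{"delta_pos":[-0.039,-0.0085,0.004],"rotation":[0,0,4.2]},{"delta_pos":[-0.039,-0.0085,0.004],"rotation":[0,0,4.2]},{"delta_pos":[-0.039,-0.0085,0.004],"rotation":[0,0,4.2]},{"delta_pos":[-0.039,-0.0085,0.004],"rotation":[0,0,4.2]},{"delta_pos":[0,0,0],"rotation":[0,0,0]}]'
python3 - <<'E'
from h import *
s=snap('wrist','w1.png',None,1.5); print(s['clock'],s['eef_pos'],totool([.45,-.16,.062],s)); print(axes(s))
E
```

```text
clock: 0.98
eef_pos: [0.4898, 0.2678, 0.2019]
tool_rot: [0.0, 0.549, 0.836, -0.0]
ft_force: [1.6, 0.7, 0.2]
gripper_width: 0.0598
finger_force: 0.0
clock: 1.82
eef_pos: [0.4517, -0.0893, 0.1655]
tool_rot: [-0.0, 0.793, 0.609, -0.002]
ft_force: [-0.9, 0.0, -0.4]
gripper_width: 0.0595
finger_force: 0.0
1.8167 [ 0.45167437 -0.08931497  0.16552424] [-0.06846255  0.01688061  0.10365505]
[[ 0.25867212  0.96596164 -0.00261489]
 [ 0.96596217 -0.25867713 -0.00179604]
 [-0.00241132 -0.0020613  -0.99999497]]
```

View pics/w1.png

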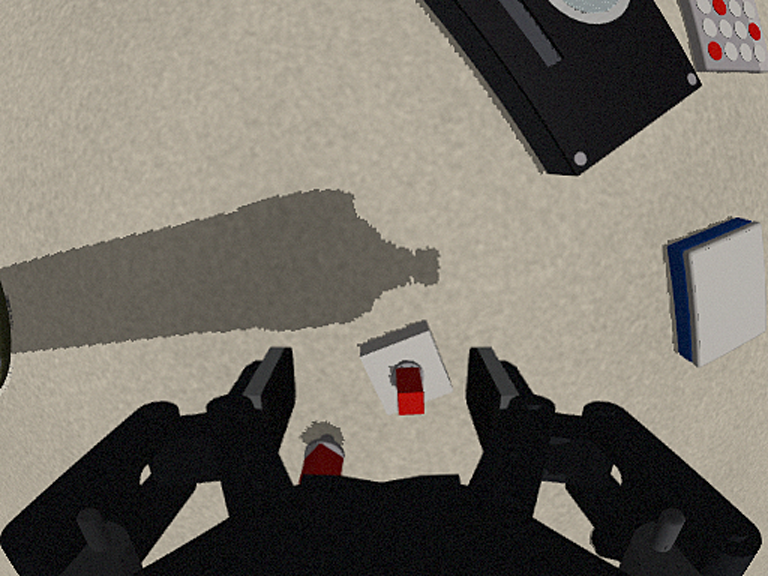

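The pin in its rest is at about (411,403) in this view. Its handle flats are nearly square with the tool.

Run:
```python
from h import *
im=cv2.imread('pics/full_w1.png').astype(int); m=((im[:,:,2]>200)&(im[:,:,1]<80)).astype(np.uint8)
m[:,:250]=0
c=max(cv2.findContours(m,0,1)[0],key=cv2.contourArea); r=cv2.minAreaRect(c); print(r)
s=ctrl.read_state()
b=np.array([at('wrist',u,v,.062,s)[:2] for u,v in cv2.boxPoints(r)]); print(b,b.mean(0))
e=np.diff(np.vstack([b,b[:1]]),axis=0);print(np.hypot(*e.T),np.degrees(np.arctan2(e[:,1],e[:,0])))
p=b.mean(0); a=axes(s); print('tool x ang',np.degrees(np.arctan2(a[1,0],a[0,0])),'to tool',totool([*p,.062],s))
for n,u,v in[('slot end',500,0),('slot end B',558,63),('screw',580,158),('screw2',692,78)]:print(n,at('wrist',u/1.5,v/1.5,.05,s))
```

```text
Traceback (most recent call last):
ValueError: max() iterable argument is empty
```

Run:
```python
from h import *
im=cv2.imread('pics/full_w1.png').astype(int); print(im[268,274],im[252,273]); m=((im[:,:,2]>170)&(im[:,:,1]<90)).astype(np.uint8)
m[:,:250]=0; m[:230]=0;m[:,300:]=0
c=max(cv2.findContours(m,0,1)[0],key=cv2.contourArea); r=cv2.minAreaRect(c); print(r)
s=ctrl.read_state()
b=np.array([at('wrist',u,v,.062,s)[:2] for u,v in cv2.boxPoints(r)]); print(b,b.mean(0))
e=np.diff(np.vstack([b,b[:1]]),axis=0);print(np.hypot(*e.T),np.degrees(np.arctan2(e[:,1],e[:,0])))
p=b.mean(0); a=axes(s); print('tool x ang',np.degrees(np.arctan2(a[1,0],a[0,0])),'to tool',totool([*p,.062],s))
for n,u,v in[('slot end B',558,63),('screw',580,158),('screw2',692,78)]:print(n,at('wrist',u/1.5,v/1.5,.05,s))
```

```text
[ 20  24 172] [ 0 11 76]
((273.5, 268.5), (13.0, 15.0), 90.0)
[[ 0.44859753 -0.14842631]
 [ 0.4616913  -0.15200876]
 [ 0.4587058  -0.16555028]
 [ 0.44533447 -0.16185627]] [ 0.45358227 -0.1569604 ]
[0.013575   0.01386672 0.01387221 0.01382069] [ -15.30160849 -102.43309852  164.55649127   76.34351746]
tool x ang 75.32779167528872 to tool [-0.06919025  0.0183477   0.10393201]
slot end B [0.58751107 0.01939637 0.05      ]
screw [ 0.58717834 -0.03849619  0.05      ]
screw2 [0.68766092 0.00114092 0.05      ]
```

```bash
python3 -m creep '[{"delta_pos":[-0.0115,0.003,0.01],"rotation":[0,0,0]},{"delta_pos":[-0.0115,0.003,0.01],"rotation":[0,0,0]},{"delta_pos":[-0.0115,0.003,0.01],"rotation":[0,0,0]},{"delta_pos":[-0.0115,0.003,0.01],"rotation":[0,0,0]},{"delta_pos":[-0.0115,0.003,0.01],"rotation":[0,0,0]},{"delta_pos":[-0.0115,0.003,0.01],"rotation":[0,0,0]},{"delta_pos":[0,0,0],"rotation":[0,0,0]},{"delta_pos":[0,0,0],"rotation":[0,0,0]},{"delta_pos":[0,0,0],"rotation":[0,0,0]},{"delta_pos":[0,0,0],"rotation":[0,0,0]}]' 0.3
python3 - <<'E'
from h import *
s=snap('wrist','w2.png',(150,180,380,384),3); print(s['clock'],s['eef_pos'],s['gripper_width'],totool([.4536,-.157,.062],s)); print(axes(s))
E
```

```text
clock: 2.7
eef_pos: [0.4566, -0.1514, 0.1069]
tool_rot: [0.0, 0.788, 0.615, 0.001]
ft_force: [0.5, -0.0, -0.1]
gripper_width: 0.0596
finger_force: 0.0
2.7 [ 0.45662703 -0.15140701  0.1069313 ] 0.05964445392866381 [-0.00619611 -0.00161826  0.044925  ]
[[ 2.43402194e-01  9.69924790e-01  1.12878066e-03]
 [ 9.69925142e-01 -2.43402876e-01  5.09328568e-04]
 [ 7.68758863e-04  9.70861052e-04 -9.99999233e-01]]
```

View pics/w2.png

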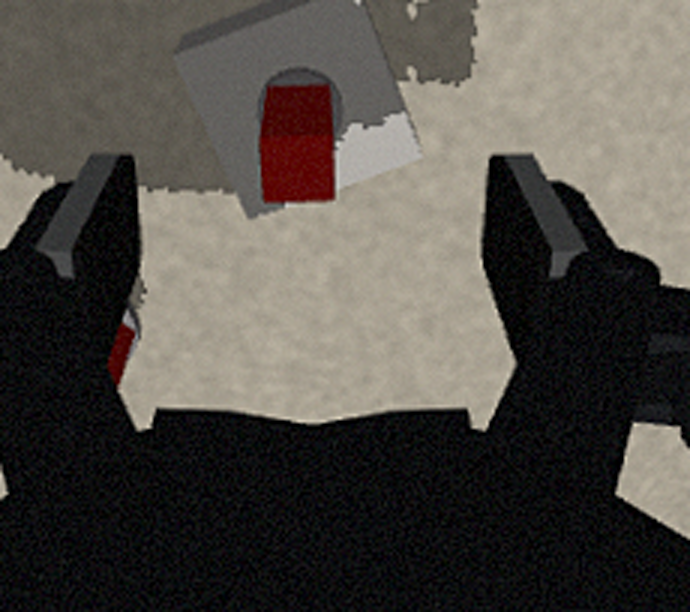

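Run:
```python
from h import *
s=ctrl.read_state();p=at('wrist',249.3,236.3,.062,s);print(p,totool(p,s),totool([*p[:2],.040],s))
for c in[(262,137),(332,134),(334,199),(263,202)]:print(at('wrist',c[0]/3+150,c[1]/3+180,.062,s))
```

```text
[ 0.45153142 -0.16123453  0.062     ] [-0.01067355 -0.00258288  0.04491299] [-0.01068978 -0.00260604  0.06691297]
[ 0.44591396 -0.15213298  0.062     ]
[ 0.46063688 -0.15509942  0.062     ]
[ 0.45742994 -0.17022532  0.062     ]
[ 0.44205985 -0.1671541   0.062     ]
```

```bash
python3 -m creep '[{"delta_pos":[-0.0055,-0.0013,0.006],"rotation":[0,0,0]},{"delta_pos":[-0.0052,-0.0013,0.006],"rotation":[0,0,0]},{"delta_pos":[0,0,0.008],"rotation":[0,0,-2.4]},{"delta_pos":[0,0,0.012],"rotation":[0,0,0]},{"delta_pos":[0,0,0.012],"rotation":[0,0,0]},{"delta_pos":[0,0,0.012],"rotation":[0,0,0]},{"delta_pos":[0,0,0.008],"rotation":[0,0,0]},{"delta_pos":[0,0,0.0029],"rotation":[0,0,0]},{"delta_pos":[0,0,0],"rotation":[0,0,0]},{"delta_pos":[0,0,0],"rotation":[0,0,0]}]' 0.3
python3 -m creep '[{"delta_pos":[0,0,0],"rotation":[0,0,0]},{"delta_pos":[0,0,0],"rotation":[0,0,0]},{"delta_pos":[0,0,0],"rotation":[0,0,0]},{"delta_pos":[0,0,0],"rotation":[0,0,0]},{"delta_pos":[0,0,0],"rotation":[0,0,0]},{"delta_pos":[0,0,0],"rotation":[0,0,0]},{"delta_pos":[0,0,0],"rotation":[0,0,0]},{"delta_pos":[0,0,0],"rotation":[0,0,0]},{"delta_pos":[0,0,0],"rotation":[0,0,0]},{"delta_pos":[0,0,0],"rotation":[0,0,0]}]' 1 50
python3 - <<'E'
from h import *
s=ctrl.read_state();print(s['eef_pos'],s['ft_force'],s['gripper_width'])
E
```

```text
clock: 3.58
eef_pos: [0.4508, -0.1626, 0.0396]
tool_rot: [0.0, 0.776, 0.631, 0.0]
ft_force: [0.9, -0.7, -0.3]
gripper_width: 0.0597
finger_force: 0.0
clock: 4.42
eef_pos: [0.4512, -0.1624, 0.0399]
tool_rot: [0.0, 0.776, 0.631, 0.0]
ft_force: [-1.0, -0.4, 5.7]
gripper_width: 0.0151
finger_force: 49.1
[ 0.4512255  -0.16239354  0.03994517] [-1.03418896 -0.41469307  5.73545095] 0.015123779008742242
```

```bash
python3 -m creep '[{"delta_pos":[0,0,-0.015],"rotation":[0,0,0]},{"delta_pos":[0,0,-0.025],"rotation":[0,0,0]},{"delta_pos":[0.0293,0.013,-0.005],"rotation":[0,0,0]},{"delta_pos":[0.0293,0.013,-0.005],"rotation":[0,0,0]},{"delta_pos":[0.0293,0.013,-0.005],"rotation":[0,0,0]},{"delta_pos":[0.0293,0.013,-0.005],"rotation":[0,0,0]},{"delta_pos":[0.0293,0.013,-0.005],"rotation":[0,0,0]},{"delta_pos":[0.0293,0.013,-0.005],"rotation":[0,0,0]},{"delta_pos":[0.0293,0.013,-0.005],"rotation":[0,0,0]},{"delta_pos":[0,0,0],"rotation":[0,0,0]}]'
python3 -m creep '[{"delta_pos":[0,0,0],"rotation":[0,0,-6.4]},{"delta_pos":[0,0,0],"rotation":[0,0,-6.4]},{"delta_pos":[0,0,0],"rotation":[0,0,-6.4]},{"delta_pos":[0,0,0],"rotation":[0,0,-6.4]},{"delta_pos":[0,0,0],"rotation":[0,0,-6.4]},{"delta_pos":[0,0,0],"rotation":[0,0,0]},{"delta_pos":[0,0,0],"rotation":[0,0,0]},{"delta_pos":[0,0,0],"rotation":[0,0,0]},{"delta_pos":[0,0,0],"rotation":[0,0,0]},{"delta_pos":[0,0,0],"rotation":[0,0,0]}]'
python3 - <<'E'
from h import *
s=snap('wrist','w3.png',None,1.5); print(s['clock'],s['eef_pos'],s['gripper_width'],s['ft_force']); print(axes(s))
E
```

```text
clock: 5.25
eef_pos: [0.5851, 0.0279, 0.1148]
tool_rot: [-0.0, 0.773, 0.634, 0.002]
ft_force: [-0.1, 0.8, -0.6]
gripper_width: 0.0153
finger_force: 49.4
clock: 6.08
eef_pos: [0.5817, 0.0198, 0.1143]
tool_rot: [-0.0, 0.573, 0.82, -0.0]
ft_force: [0.1, -0.3, 0.8]
gripper_width: 0.0152
finger_force: 49.4
6.0833 [0.58165634 0.01982642 0.11430741] 0.01518224624495226 [ 0.14866568 -0.30632261  0.76010566]
[[-3.44320443e-01  9.38852181e-01 -1.16780507e-04]
 [ 9.38852189e-01  3.44320440e-01 -4.59925875e-05]
 [-2.97032541e-06 -1.25475823e-04 -9.99999992e-01]]
```

View pics/w3.png

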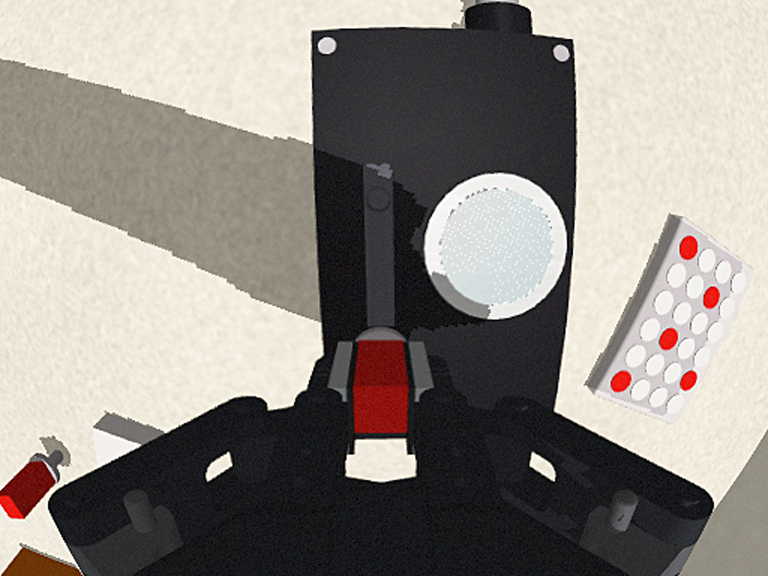

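The view shows the slot running from (378,163) down behind the pin, with edges at about x=363 and x=394. A faint circle at (378,198) could be the hole.

Run:
```python
from h import *
np.set_printoptions(precision=4,suppress=True)
im=cv2.imread('pics/full_w3.png'); c=im[95:240,215:300]; c=cv2.convertScaleAbs(c,alpha=2.5); cv2.imwrite('pics/w3c.png',cv2.resize(c,None,fx=4,fy=4,interpolation=cv2.INTER_CUBIC))
s=ctrl.read_state()
for n,u,v,z in[('L1',363,175,.05),('R1',393,175,.05),('L2',366,310,.05),('R2',395,310,.05),('end',378,163,.05),('circ',378,198,.0455),('sc1',327,45,.05),('sc2',561,52,.05)]:
    p=at('wrist',u/1.5,v/1.5,z,s); print(n,p,totool(p,s))
```

```text
L1 [0.5525 0.0785 0.05  ] [ 0.0651 -0.0072  0.0644]
R1 [0.5648 0.083  0.05  ] [0.0651 0.006  0.0644]
L2 [0.5747 0.0207 0.05  ] [ 0.0032 -0.0062  0.0644]
R2 [0.5874 0.0253 0.05  ] [0.0032 0.0073 0.0644]
end [0.5569 0.0857 0.05  ] [ 0.0704 -0.0006  0.0644]
circ [0.5623 0.0709 0.0455] [ 0.0546 -0.0006  0.0689]
sc1 [0.5171 0.1289 0.05  ] [ 0.1246 -0.023   0.0644]
sc2 [0.6167 0.1679 0.05  ] [0.127  0.0839 0.0643]
```

View pics/w3c.png

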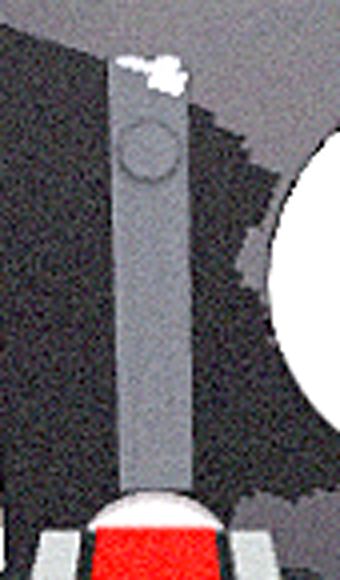

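```bash
python3 -m creep '[{"delta_pos":[0.002,0.0003,0.004],"rotation":[0,0,-1.1]},{"delta_pos":[0.002,0,0.006],"rotation":[0,0,0]},{"delta_pos":[0,0,0.007],"rotation":[0,0,0]},{"delta_pos":[0,0,0.007],"rotation":[0,0,0]},{"delta_pos":[0,0,0.004],"rotation":[0,0,0]},{"delta_pos":[0,0,0.002],"rotation":[0,0,0]},{"delta_pos":[0,0,0],"rotation":[0,0,0]},{"delta_pos":[0,0,0],"rotation":[0,0,0]},{"delta_pos":[0,0,0],"rotation":[0,0,0]},{"delta_pos":[0,0,0],"rotation":[0,0,0]}]'
python3 - <<'E'
from h import *
s=snap('wrist','w4.png',(170,90,340,260),4); print(s['clock'],s['eef_pos'],s['ft_force'])
E
```

```text
clock: 6.97
eef_pos: [0.5809, 0.0236, 0.0848]
tool_rot: [0.0, 0.564, 0.826, 0.0]
ft_force: [-0.2, 0.6, -0.6]
gripper_width: 0.0154
finger_force: 49.4
6.9667 [0.58094788 0.02362074 0.08482573] [-0.21458966  0.61039719 -0.60204057]
```

View pics/w4.png

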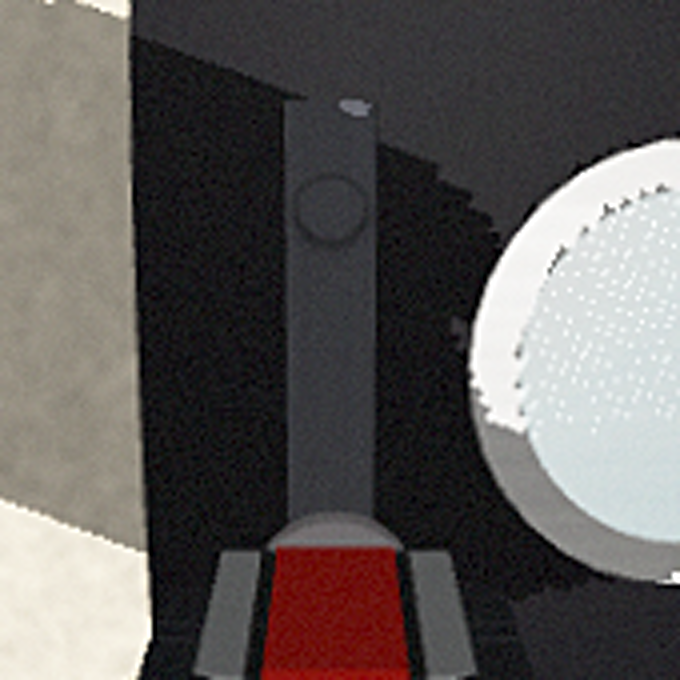

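```bash
python3 -m creep '[{"delta_pos":[0,-0.0005,0.002],"rotation":[0,0,0]},{"delta_pos":[0,0,0.002],"rotation":[0,0,0]},{"delta_pos":[0,0,0.001],"rotation":[0,0,0]},{"delta_pos":[0,0,0.0005],"rotation":[0,0,0]},{"delta_pos":[0,0,0.0005],"rotation":[0,0,0]},{"delta_pos":[0,0,0.0005],"rotation":[0,0,0]},{"delta_pos":[0,0,0],"rotation":[0,0,0]},{"delta_pos":[0,0,0],"rotation":[0,0,0]},{"delta_pos":[0,0,0],"rotation":[0,0,0]},{"delta_pos":[0,0,0],"rotation":[0,0,0]}]'
python3 - <<'E'
from h import *
s=ctrl.read_state(); print(s['clock'],s['eef_pos'],s['ft_force'],totool([.5623,.0709,.0455],s))
E
```

```text
clock: 7.85
eef_pos: [0.5801, 0.0235, 0.078]
tool_rot: [-0.0, 0.564, 0.826, 0.0]
ft_force: [-1.5, -0.4, 3.7]
gripper_width: 0.0154
finger_force: 49.9
7.85 [0.5801061  0.02348416 0.07804168] [-1.51226877 -0.36259025  3.67153319] [0.05064277 0.00063939 0.03254506]
```

```bash
python3 -m creep '[{"delta_pos":[0.003,0,0],"rotation":[0,0,0]},{"delta_pos":[0.004,0,0],"rotation":[0,0,0]},{"delta_pos":[0.005,0,0],"rotation":[0,0,0]},{"delta_pos":[0.005,0,0],"rotation":[0,0,0]},{"delta_pos":[0.005,0,0],"rotation":[0,0,0]},{"delta_pos":[0.005,0,0],"rotation":[0,0,0]},{"delta_pos":[0.005,0,0],"rotation":[0,0,0]},{"delta_pos":[0.005,0,0],"rotation":[0,0,0]},{"delta_pos":[0.004,0,0],"rotation":[0,0,0]},{"delta_pos":[0.003,0,0],"rotation":[0,0,0]}]'
python3 -m creep '[{"delta_pos":[0.001,0,0],"rotation":[0,0,0]},{"delta_pos":[0,0,0],"rotation":[0,0,0]},{"delta_pos":[0,0,0],"rotation":[0,0,0]},{"delta_pos":[0,0,0],"rotation":[0,0,0]},{"delta_pos":[0,0,0],"rotation":[0,0,0]},{"delta_pos":[0,0,0],"rotation":[0,0,0]},{"delta_pos":[0,0,0],"rotation":[0,0,0]},{"delta_pos":[0,0,0],"rotation":[0,0,0]},{"delta_pos":[0,0,0],"rotation":[0,0,0]},{"delta_pos":[0,0,0],"rotation":[0,0,0]}]'
python3 - <<'E'
from h import *
s=snap('wrist','w5.png',(170,130,340,280),4); print(s['clock'],s['eef_pos'],s['ft_force'],totool([.5623,.0709,.0455],s))
E
```

```text
clock: 8.68
eef_pos: [0.5639, 0.0652, 0.0779]
tool_rot: [-0.0, 0.564, 0.826, 0.0]
ft_force: [0.5, -2.5, 3.5]
gripper_width: 0.0152
finger_force: 49.9
clock: 9.52
eef_pos: [0.5631, 0.0662, 0.0775]
tool_rot: [-0.001, 0.564, 0.826, -0.0]
ft_force: [-1.2, 4.4, -1.1]
gripper_width: 0.015
finger_force: 49.2
9.5167 [0.5630697  0.06621169 0.0774536 ] [-1.23143273  4.43209697 -1.14823435] [0.0046047  0.00102297 0.03195866]
```

View pics/w5.png

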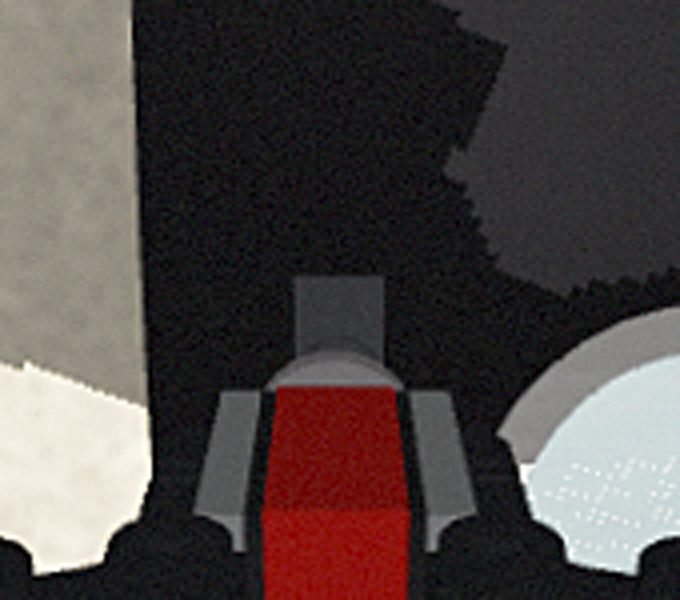

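The upward force vanished and the hole's near edge is now pushing the tip forward. The tip has caught the hole, so I'll ease forward and down.

```bash
python3 -m creep '[{"delta_pos":[0.0005,0,0],"rotation":[0,0,0]},{"delta_pos":[0.0005,0,0],"rotation":[0,0,0]},{"delta_pos":[0.0005,0,0],"rotation":[0,0,0]},{"delta_pos":[0,0,0.0005],"rotation":[0,0,0]},{"delta_pos":[0,0,0.0005],"rotation":[0,0,0]},{"delta_pos":[0,0,0.0005],"rotation":[0,0,0]},{"delta_pos":[0,0,0.0005],"rotation":[0,0,0]},{"delta_pos":[0,0,0],"rotation":[0,0,0]},{"delta_pos":[0,0,0],"rotation":[0,0,0]},{"delta_pos":[0,0,0],"rotation":[0,0,0]}]'
python3 - <<'E'
from h import *
s=ctrl.read_state(); print(s['clock'],s['eef_pos'],s['ft_force'],axes(s).T@s['ft_force'])
E
```

```text
clock: 10.4
eef_pos: [0.5637, 0.0667, 0.0762]
tool_rot: [0.0, 0.564, 0.826, 0.0]
ft_force: [-0.2, 3.3, 0.9]
gripper_width: 0.0153
finger_force: 49.5
10.4 [0.56372332 0.06670493 0.07623482] [-0.18199425  3.33635505  0.9261605 ] [ 3.17418887  1.04340726 -0.92627562]
```

```bash
python3 -m creep '[{"delta_pos":[0.0006,0.0002,0],"rotation":[0,0,0]},{"delta_pos":[0.0006,0,0],"rotation":[0,0,0]},{"delta_pos":[0,0,0.0007],"rotation":[0,0,0]},{"delta_pos":[0,0,0.0007],"rotation":[0,0,0]},{"delta_pos":[0,0,0.0008],"rotation":[0,0,0]},{"delta_pos":[0,0,0.0008],"rotation":[0,0,0]},{"delta_pos":[0,0,0],"rotation":[0,0,0]},{"delta_pos":[0,0,0],"rotation":[0,0,0]},{"delta_pos":[0,0,0],"rotation":[0,0,0]},{"delta_pos":[0,0,0],"rotation":[0,0,0]}]'
python3 - <<'E'
from h import *
s=ctrl.read_state(); print(s['clock'],s['eef_pos'],s['ft_force'],axes(s).T@s['ft_force'])
E
```

```text
clock: 11.23
eef_pos: [0.563, 0.068, 0.0729]
tool_rot: [0.0, 0.564, 0.826, 0.0]
ft_force: [-0.7, 0.5, -1.2]
gripper_width: 0.0154
finger_force: 49.4
11.2333 [0.56302516 0.06798373 0.07294456] [-0.73444859  0.52259205 -1.23163578] [ 0.75379891 -0.49448377  1.2315506 ]
```

```bash
python3 -m creep '[{"delta_pos":[0.0004,0,0.001],"rotation":[0,0,0]},{"delta_pos":[0,0,0.001],"rotation":[0,0,0]},{"delta_pos":[0,0,0.001],"rotation":[0,0,0]},{"delta_pos":[0,0,0.0006],"rotation":[0,0,0]},{"delta_pos":[0,0,0.0005],"rotation":[0,0,0]},{"delta_pos":[0,0,0],"rotation":[0,0,0]},{"delta_pos":[0,0,0],"rotation":[0,0,0]},{"delta_pos":[0,0,0],"rotation":[0,0,0]},{"delta_pos":[0,0,0],"rotation":[0,0,0]},{"delta_pos":[0,0,0],"rotation":[0,0,0]}]'
python3 - <<'E'
from h import *
s=ctrl.read_state(); print(s['clock'],s['eef_pos'],s['ft_force'],axes(s).T@s['ft_force'])
E
```

```text
clock: 12.07
eef_pos: [0.5629, 0.0684, 0.0689]
tool_rot: [0.0, 0.564, 0.826, 0.0]
ft_force: [0.2, -0.1, -1.0]
gripper_width: 0.0152
finger_force: 49.4
12.0667 [0.56289621 0.06836132 0.06889413] [ 0.22801814 -0.06437358 -1.01842752] [-0.14281919  0.18885276  1.01846362]
```

```bash
python3 -m creep '[{"delta_pos":[0,0,0.0003],"rotation":[0,0,0]},{"delta_pos":[0,0,0.0003],"rotation":[0,0,0]},{"delta_pos":[0,0,0.0003],"rotation":[0,0,0]},{"delta_pos":[0,0,0],"rotation":[0,0,0]},{"delta_pos":[0,0,0],"rotation":[0,0,0]},{"delta_pos":[0,0,0],"rotation":[0,0,0]},{"delta_pos":[0,0,0],"rotation":[0,0,0]},{"delta_pos":[0,0,0],"rotation":[0,0,0]},{"delta_pos":[0,0,0],"rotation":[0,0,0]},{"delta_pos":[0,0,0],"rotation":[0,0,0]}]' - 30
```

```text
clock: 12.9
eef_pos: [0.5629, 0.0684, 0.068]
tool_rot: [0.0, 0.564, 0.826, 0.0]
ft_force: [-1.0, 0.6, 0.4]
gripper_width: 0.0151
finger_force: 49.6
```

```bash
python3 -m creep '[{"delta_pos":[0,0,0.0002],"rotation":[0,0,0]},{"delta_pos":[0,0,0.0002],"rotation":[0,0,0]},{"delta_pos":[0,0,0],"rotation":[0,0,0]},{"delta_pos":[0,0,0],"rotation":[0,0,0]},{"delta_pos":[0,0,0],"rotation":[0,0,0]},{"delta_pos":[0,0,0],"rotation":[0,0,0]},{"delta_pos":[0,0,0],"rotation":[0,0,0]},{"delta_pos":[0,0,0],"rotation":[0,0,0]},{"delta_pos":[0,0,0],"rotation":[0,0,0]},{"delta_pos":[0,0,0],"rotation":[0,0,0]}]'
```

```text
clock: 13.73
eef_pos: [0.5629, 0.0684, 0.068]
tool_rot: [-0.0, 0.564, 0.826, 0.0]
ft_force: [-1.5, -0.1, 5.5]
gripper_width: 0.015
finger_force: 50.1
```

```bash
python3 -m creep '[{"delta_pos":[0,0,0],"rotation":[0,0,0]},{"delta_pos":[0,0,0],"rotation":[0,0,0]},{"delta_pos":[0,0,0],"rotation":[0,0,0]},{"delta_pos":[0,0,0],"rotation":[0,0,0]},{"delta_pos":[0,0,0],"rotation":[0,0,0]},{"delta_pos":[0,0,0],"rotation":[0,0,0]},{"delta_pos":[0,0,0],"rotation":[0,0,0]},{"delta_pos":[0,0,0],"rotation":[0,0,0]},{"delta_pos":[0,0,-0.005],"rotation":[0,0,0]},{"delta_pos":[0,0,-0.01],"rotation":[0,0,0]}]' 0.4
python3 -m creep '[{"delta_pos":[0,0,-0.02],"rotation":[0,0,0]},{"delta_pos":[-0.01,0,-0.02],"rotation":[0,0,0]},{"delta_pos":[-0.01,0,-0.02],"rotation":[0,0,0]},{"delta_pos":[-0.02,0,-0.02],"rotation":[0,0,0]},{"delta_pos":[-0.02,0,0],"rotation":[0,0,0]},{"delta_pos":[0,0,0],"rotation":[0,0,0]},{"delta_pos":[0,0,0],"rotation":[0,0,0]},{"delta_pos":[0,0,0],"rotation":[0,0,0]},{"delta_pos":[0,0,0],"rotation":[0,0,0]},{"delta_pos":[0,0,0],"rotation":[0,0,0]}]'
python3 - <<'E'
from h import *
s=snap('wrist','w6.png',(170,80,370,280),3); print(s['clock'],s['eef_pos'],s['ft_force'])
snap('side','s6.png',(200,150,330,280),3)
a,b=cv2.imread('pics/w6.png'),cv2.imread('pics/s6.png')
b=cv2.resize(b,(600,600));cv2.imwrite('pics/c6.png',cv2.resize(np.hstack([a,b]),(800,400)))
E
```

```text
clock: 14.57
eef_pos: [0.5619, 0.0682, 0.0819]
tool_rot: [-0.001, 0.564, 0.826, -0.001]
ft_force: [0.3, 0.1, -0.4]
gripper_width: 0.0515
finger_force: 0.0
clock: 15.4
eef_pos: [0.5841, 0.0138, 0.1621]
tool_rot: [-0.001, 0.563, 0.826, -0.0]
ft_force: [-0.1, 0.2, 0.1]
gripper_width: 0.0517
finger_force: 0.0
15.4 [0.58412961 0.01379601 0.16214169] [-0.09351186  0.20203563  0.13352358]
```

View pics/c6.png

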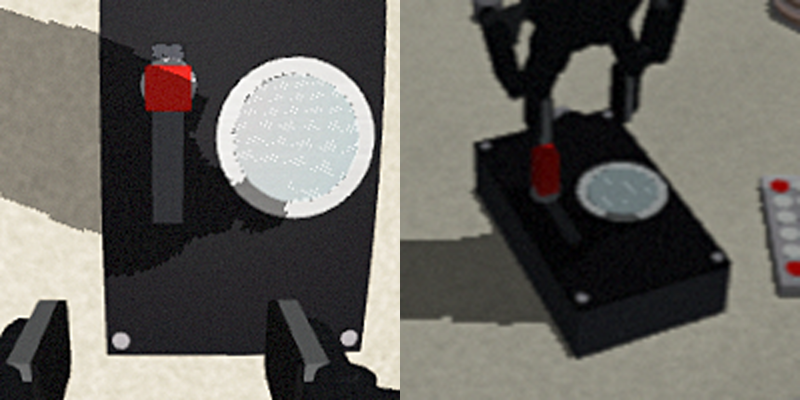

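The pin stands upright in the lock hole near (168,88) in the left view, with its collar flush on the cover and the gripper clear of it.

```bash
python3 -c "
from bench import ctrl
print(ctrl.hand_in())"
```

```text
the job is handed in; nothing more can be done
None
```

The lock pin is fully home in the blind hole, upright with its collar on the cover and released; I handed in at about 15.5 s, the highest force I read on the stage was 5.5 N, and nothing else was moved.

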